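# Shorten the burner's rod rest by one hole

## Robot

A 7-joint arm with a two-finger parallel gripper is mounted at the origin on the work surface. World frame = base frame: x ahead of the robot, y to its left, z up, the work surface at z = 0. Lengths are in m, angles in degrees, forces in N, time in s.
With the tool pointing down it reaches from about 0.425 to 0.925 m from the base axis. Payload 6.8 kg.
Tool frame: the origin (TCP) lies between the finger pads; the fingertips stand 22 mm ahead of it and the grasp point (between the pads) lies 3 mm ahead of it (ctrl.tcp_to_tips is the distance from the TCP to the fingertips, in m); z points along the fingers, y is the line along which they close (so a half turn about z gives the same grasp; the last joint's range is limited). The gripper opens to 88 mm and grips with 3 to 60 N. Pads are 20 mm wide; open, the fingers measure 115 mm over their backs; the gripper's body (75 mm by 178 mm) begins 61 mm behind the grasp point.
Start: joints at [-6.194, 27.33, 1.283, 89.118, -0.659, 63.558, -4.761], TCP at [0.675, 0, 0.245] pointing down, gripper open.
Joint ranges: [-169.35, 169.35], [-19.33, 120.38], [-80.79, 83.38], [13.8, 139.57], [-78.32, 258.32], [9.67, 109.79], [-169.56, 169.56]. Speed limits (degrees/s): [136.94, 136.94, 180, 180, 180, 180, 180].

## Interface

Orientations are given as [roll, pitch, yaw] about the fixed x, y, z axes, in that order (R = Rz(yaw) Ry(pitch) Rx(roll)).
In Python, from workcell import ctrl gives the robot as it stands.
- The arm moves only by the shell command python3 -m pendant 'ROWS' [FORCE]. ROWS is a JSON object of lists of equal length, an entry for each row: "translation": the shift along the tool's x, y, z as a fraction of full scale, a list of three; "twist": the turn, a rotation vector about the tool's x, y, z as a fraction of full scale, a list of three; "grip": the gripper command: -1 is shut, 1 is fully open, values between are in proportion. A call has 1 to 10 rows; each row shifts and turns the commanded pose from where the row before left it, along the tool's axes as they then stand; what a row does not reach is not made up. Full scale, the value 1, is 300 mm for a shift and 45 degrees for a turn. A row lasts 1/12 s, in which the tool goes at most 41.7 mm and 7.16 degrees, less where a joint would pass 70% of its speed; a pose out of reach is approached as far as the arm can. A call with a number of a shift or a turn outside -1 to 1 is refused whole. A call with a gripper value outside its range is refused whole. The fingers move at their own pace and stop on an object; FORCE is the grip in N (left out, the last holds). Time passes only in rows, so rows that do not move let the fingers close. It gives the time, the measured TCP pose, the force, the opening and the grip force at its end, in the units of the state.
- ctrl.sense(): the state, without advancing time (a new reading comes with each control period).
- ctrl.get_image(name): name is "scene" or "side" or "wrist"; returns a dict with "frame" (480x640x3 uint8, blue, green, red), "fx", "fy", "cx", "cy" (pixels), "dist" ([k1, k2, p1, p2, k3] as OpenCV has them; the pictures are not rectified), "world_from_camera" (4x4, takes a point from camera to world coordinates). Camera axes: x right, y up, looking along -z (the intrinsics and any distortion apply to the point x, -y, -z); pixel columns grow to the right and rows downward; lengths in m; the calibration is good to about 2 mm. A picture is of the moment at which its call begins. There is no depth.
- ctrl.close_job(): hands the job in; it is judged then, once.
Trained networks look in a picture, given as the dict that the camera call returned (one of the last four; its "shot" number tells which), for a name from the list of things; names that differ only in an ending like _2 or _b are one class to them, and where a whole thing is asked for, a point or a joint stands for the part that bears it (a point fixed in the world has none). Each returns a list of dicts, best first, with "score" (0 to 1); they miss things now and then, are a little off and sometimes report something else, mostly with a low value. They report only what shows in the picture. A call takes as long as a camera call.
- ctrl.regions_of(picture, name): "pixels" (480x640 bool, what is visible of it) and "bbox" ([centre column, centre row, width, height] in pixels, round what is visible of it).
- ctrl.landmark_of(picture, name): "location" ([column, row] in pixels: a listed point, or the origin of a listed thing).
The state is a dict: "clock": time; "joint_pos": joint angles; "dq": joint speeds; "tau": joint torques, N m; "tool_pos": TCP position; "tool_rot": TCP orientation; "force": force on the tool from outside, world axes, zero at the start; "ft_torque": the same for the moment, N m; "opening": opening from 0.0 (shut) to 1.0 (fully open); "grip_force": force on a finger pad.
Only numpy, scipy, OpenCV 4.12 (cv2) and the standard library are available. Lean on these libraries where they do the work, as an engineer would, in place of code of your own. Each camera call takes 0.05 s, during which the arm holds its last target. There are 200 camera calls.

## Task

The telescoping rod rest in front of the bench burner is one hole too long. Press its sprung button to free the tube, push the tube in towards the burner only as far as the very next hole, and let the button spring fully up again so that the pin is locked in that hole. Handle it gently, without straining the tube against the pin or ramming the button down, and leave the other things on the bench where they are.

Things in the scene. Friction and masses are not known exactly. Their poses are not given: they have to be found in the camera images.
- button_top (a point): centre of the top face of the sprung button: a black round flat cap, 24 mm across, 14 mm proud of the grey collar on the moving tube (face about 94 mm above the bench). It goes straight down when pressed and travels with the tube. Axes: z up, y along the tube in the collapsing direction (towards the burner), x across the tube.
- shoulder (a point): thumb shoulder, a point on its face towards the button, 12 mm above the unpressed button's face: upright grey plate 40 mm wide, 6 mm thick, its top 118 mm above the bench (24 mm above the button). Its face stands 24 mm from the button's centre on the collapsing side. It is one piece with the moving tube: pushed along its y axis (as button_top's) it collapses the tube.
- tube (a joint): how far the moving tube (collar, shoulder, 33 mm square steel tube, rod fork at the far end; 0.5 kg) is pushed in, m: 0 at its starting hole, between 0.034 and 0.056 at the next (unevenly drilled: found by feel), 0.045 further at the one after. The pin has 1.5 mm of play either way. Freed, it slides with 2 to 4 N of friction plus 8 N per m/s; locked, it does not give.
- button (a joint): how far the button is pressed, m: 0 fully up, 0.010 hard stop. Spring: 4 N to start, 0.7 N more per mm. From 6 mm down (8 N) the pin is clear of its hole; 9 to 10 N holds it clear, short of the stop. Between holes the tube's wall keeps it about 6 mm down with no finger on it; at a hole it springs up by itself and locks, but held down it passes over the holes.
- rest: fixed half: base plate with the burner, post, and aluminium inner tube 25 mm square, its top 68 mm above the bench, with a row of hand-drilled 11 mm through-holes, 34 to 56 mm apart, seen between collar and post. A stirrup links the button to a pin under this tube. Origin on the bench below the tube, 20 mm past the starting hole; y towards the burner, whose post begins 150 mm from the origin.
- jar: bystander: amber glass jar with a metal cap, 64 mm across, 85 mm high, standing on the bench beside the tube; origin at the centre of its underside
- mug: bystander: white mug, 80 mm across, 90 mm high, standing on the bench; origin at the centre of its underside
- paddle: bystander: flat steel shaping paddle with a round wooden handle, 200 mm long, lying on the bench on the other side of the tube; origin between handle and blade, on the bench

How it is judged (in metres and radians):
On the way, in this order (a step that is already met when the one before it is completed fails the run):
1. the button is pressed and the freed tube has left its hole, pushed in by at least 8 mm (value of joint tube between 0.008 and 0.031 m and value of joint button above 0.004 m), for 0.05 s.
2. the pin has sprung up into the next hole (value of joint tube between 0.032 and 0.058 m and value of joint button below 0.0015 m), for 0.2 s.
At the end, for the whole second after the job is handed in: the tube rests pushed in to the next hole (34 to 56 mm in, wherever that hole was drilled) with the button sprung up (less than 1.5 mm down) (all of step 2 and velocity of joint tube between -0.005 and 0.005 m/s); the robot touches nothing.
It fails at once if the robot strains the tube or rams the button with more than 25 N (contact force between any of the fingers, the arm and tube above 25 N).
It fails at once if a bystander is moved more than 15 mm (distance of any of jar, mug, paddle from where it was at the start of the episode above 0.015 m).
It also fails if it takes over 35 s, if anything falls off the work surface, if the arm or the gripper's body presses on something with over 40 N, if the wrist force passes 120 N, or if a joint passes its speed limit or range.

## Working session

There is one attempt and no reset: what is moved stays moved. The work goes in short steps, Python scripts to look and compute and a shell command to move; the robot and the scene stay as the last step left them, time stands still between calls to the robot, and variables do not carry over. Pictures are saved under pics/ and viewed, at most 10 in all, crops included, and the job is handed in when it is done.

```bash
mkdir -p pics; cat > h.py <<'E'
import numpy as np, cv2
from workcell import ctrl
def ray(im,px):
    K=np.array([[im['fx'],0,im['cx']],[0,im['fy'],im['cy']],[0,0,1]])
    u=cv2.undistortPoints(np.array([[px]],float),K,np.array(im['dist'],float))[0,0]
    T=np.array(im['world_from_camera']); d=T[:3,:3]@np.array([u[0],-u[1],-1]); return T[:3,3],d/np.linalg.norm(d)
def atz(im,px,z):
    o,d=ray(im,px); return o+d*(z-o[2])/d[2]
E
python3 - <<'E'
from h import *
np.set_printoptions(precision=4,suppress=True)
Z=dict(button_top=.094,shoulder=.106,rest=0,jar=0,mug=0,paddle=0)
fr=[]
for n in ("scene","side","wrist"):
    im=ctrl.get_image(n); fr.append(im['frame'])
    for k,z in Z.items():
        for r in ctrl.landmark_of(im,k)[:2]: print(n,k,round(r['score'],2),np.array(r['location']),atz(im,r['location'],z))
cv2.imwrite('pics/a.png',cv2.resize(np.vstack([np.hstack(fr[:2]),np.hstack([fr[2],fr[2]*0])]),(800,600)))
print(ctrl.sense())
E
```

```text
scene button_top 0.68 [369.8 168.7] [0.6236 0.1715 0.094 ]
scene button_top 0.64 [314.5 198.7] [0.5715 0.0596 0.094 ]
scene shoulder 0.88 [310.1 183.1] [0.5516 0.0773 0.106 ]
scene shoulder 0.74 [380.8 294.1] [ 0.7576 -0.0494  0.106 ]
scene rest 0.77 [310.7 216.3] [0.5531 0.0774 0.    ]
scene jar 0.66 [378.8 291.4] [0.7415 0.0033 0.    ]
scene jar 0.18 [306.9 183.7] [0.5047 0.1418 0.    ]
scene mug 0.69 [371.3 168.6] [ 0.5991  0.2463 -0.    ]
scene paddle 0.71 [243.4 222.4] [ 0.4483 -0.0032  0.    ]
scene paddle 0.64 [379.2 291.2] [0.7419 0.004  0.    ]
side button_top 0.74 [279.4 227.1] [0.5644 0.0515 0.094 ]
side shoulder 0.69 [264.8 216.2] [0.5431 0.0696 0.106 ]
side rest 0.72 [270.3 259.3] [0.547  0.0715 0.    ]
side jar 0.94 [381.7 268.9] [0.7395 0.0102 0.    ]
side mug 0.76 [280.4 198.6] [0.5912 0.2411 0.    ]
side paddle 0.63 [221.2 295.8] [0.4537 0.0019 0.    ]
wrist button_top 0.56 [178.5 156. ] [0.5632 0.0565 0.094 ]
wrist shoulder 0.75 [154.3 129. ] [0.5516 0.0769 0.106 ]
wrist rest 0.82 [200.3 131.7] [0.5512 0.0738 0.    ]
wrist jar 0.65 [388.6 204.6] [ 0.7408 -0.0001  0.    ]
wrist paddle 0.84 [115.2 217.2] [ 0.4505 -0.0129  0.    ]
{'clock': 1.05, 'joint_pos': array([-6.1941, 27.3284,  1.2844, 89.1194, -0.6573, 63.5578, -4.7621]), 'dq': array([ 0.0117,  0.0659, -0.0852, -0.0371,  0.1332, -0.0556, -0.0532]), 'tau': array([  0.0001, -58.2722,   1.5336, -27.2932,  -0.0543,   0.0101,
         0.    ]), 'tool_pos': array([ 0.675 , -0.    ,  0.2447]), 'tool_rot': array([179.9982,   0.0009,  89.9983]), 'force': array([-0.2369, -0.8108, -0.5922]), 'ft_torque': array([0.0103, 0.0578, 0.0019]), 'grip_force': 0.0, 'opening': 1.0027802920489757}
```

View pics/a.png

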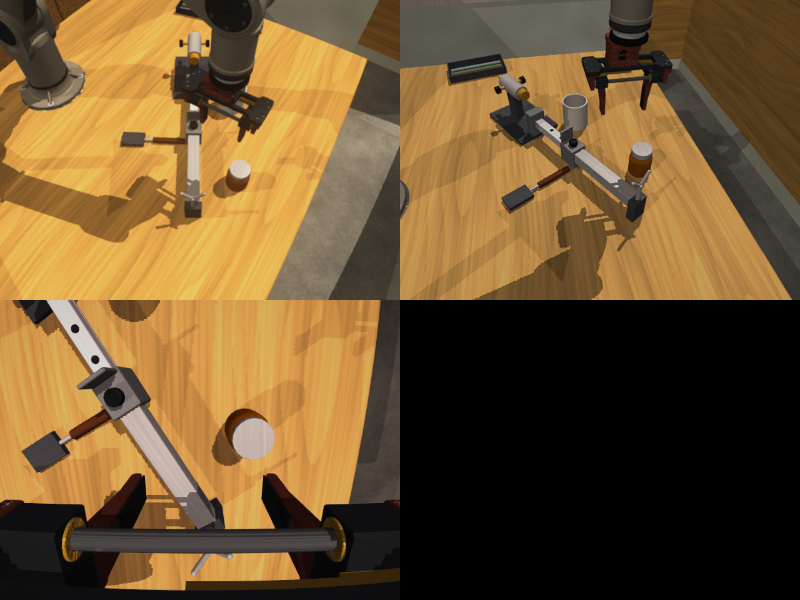

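The picture shows the button at about (310,200) in scene, (182,155) in wrist. The tube runs up-left to the burner, with two holes visible in wrist at about (152,94) and (120,46). I'll refine these positions.

```bash
python3 - <<'E'
from h import *
np.set_printoptions(precision=4,suppress=True)
im=ctrl.get_image("wrist"); f=im['frame']
cv2.imwrite('pics/b.png',cv2.resize(f[0:220,60:300],None,fx=2.7,fy=2.7,interpolation=cv2.INTER_CUBIC))
g=cv2.cvtColor(f,cv2.COLOR_BGR2GRAY)
for c in((152,94),(120,46)):
    w=g[c[1]-14:c[1]+14,c[0]-14:c[0]+14]; m=(w<70).astype(np.uint8)
    n,l,s,ce=cv2.connectedComponentsWithStats(m)
    for i in range(1,n):
        if s[i,4]>30:
            p=ce[i]+np.array(c)-14; print(p,s[i,4],atz(im,p,.068))
print(atz(im,(182,155),.094))
E
```

```text
[151.9603  95.0476] 126 [0.5355 0.1038 0.068 ]
[119.5     45.5368] 136 [0.5123 0.1425 0.068 ]
[0.566  0.0572 0.094 ]
```

View pics/b.png

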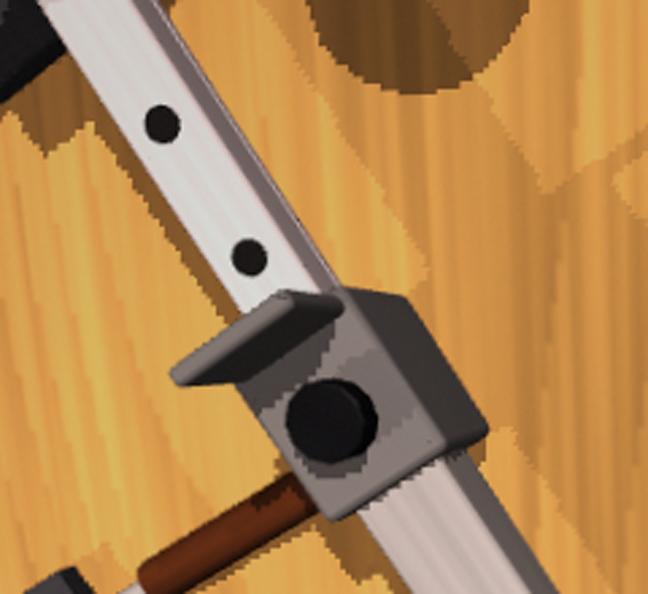

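The button (crop 332,420) sits on the line of the holes. The tube points at about 121°, and the next hole is about 55 mm away. I'll shut the gripper and go above.

```bash
python3 -m pendant '{"translation":[[0.035,-0.063,0],[0.035,-0.063,0],[0.035,-0.063,0],[0.035,-0.063,0],[0.035,-0.063,0],[0.035,-0.063,0],[0,0,0],[0,0,0]],"twist":[[0,0,0],[0,0,0],[0,0,0],[0,0,0],[0,0,0],[0,0,0],[0,0,-0.14],[0,0,-0.14]],"grip":[-1,-1,-1,-1,-1,-1,-1,-1]}' 20
python3 -m pendant '{"translation":[[0,0,0],[0,0,0],[0,0,0],[0,0,0.08],[0,0,0.08],[0,0,0.08],[0,0,0.06],[0,0,0]],"twist":[[0,0,-0.14],[0,0,-0.14],[0,0,-0.14],[0,0,0],[0,0,0],[0,0,0],[0,0,0],[0,0,0]],"grip":[-1,-1,-1,-1,-1,-1,-1,-1]}'
python3 - <<'E'
from h import *
np.set_printoptions(precision=4,suppress=True)
print(ctrl.tcp_to_tips)
fr=[]
for n in ("scene","side","wrist"):
    im=ctrl.get_image(n); fr.append(im['frame'])
    for k,z in dict(button_top=.094,shoulder=.106).items():
        for r in ctrl.landmark_of(im,k)[:1]: print(n,k,round(r['score'],2),np.array(r['location']),atz(im,r['location'],z))
c=[cv2.resize(fr[0][110:290,200:440],(400,300)),cv2.resize(fr[1][130:310,160:400],(400,300)),cv2.resize(fr[2],(400,300))]
cv2.imwrite('pics/c.png',np.vstack([np.hstack(c[:2]),np.hstack([c[2],c[2]*0])]))
E
```

```text
clock: 1.77
tool_pos: [0.5606, 0.0641, 0.245]
tool_rot: [180.0, -0.0, 103.0]
force: [0.6, -0.8, -1.1]
opening: 0.429
grip_force: 0.0
clock: 2.43
tool_pos: [0.5593, 0.0625, 0.1512]
tool_rot: [-179.7, -0.1, 121.5]
force: [-0.1, -0.3, 0.3]
opening: 0.006
grip_force: 0.0
0.022
scene button_top 0.5 [314.5 198.2] [0.571  0.0606 0.094 ]
scene shoulder 0.8 [310.8 184.2] [0.5539 0.0759 0.106 ]
side button_top 0.62 [277.8 225.4] [0.5624 0.0562 0.094 ]
side shoulder 0.86 [267.5 213.1] [0.5485 0.0766 0.106 ]
wrist button_top 0.6 [324.8 279.3] [0.5666 0.0559 0.094 ]
wrist shoulder 0.64 [319.1 242.9] [0.5507 0.0762 0.106 ]
```

View pics/c.png

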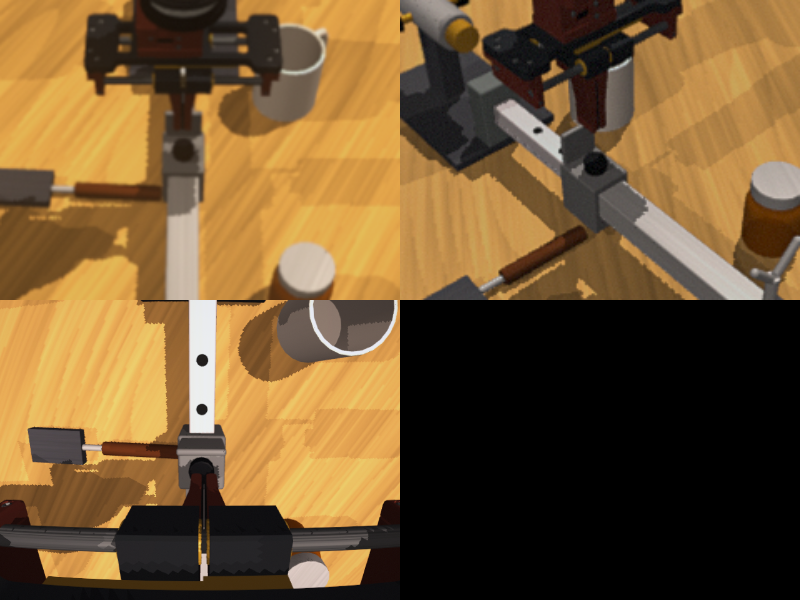

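Wrist view: the closed fingers are in line with the tube, just over the button at about (200,467) and behind the shoulder. I'll descend carefully.

```bash
python3 -m pendant '{"translation":[[0,0.005,0.03],[0,0,0.03],[0,0,0.03],[0,0,0.01],[0,0,0]],"twist":[[0,0,0],[0,0,0],[0,0,0],[0,0,0],[0,0,0]],"grip":[-1,-1,-1,-1,-1]}'
python3 -m pendant '{"translation":[[0,0,0.004],[0,0,0.004],[0,0,0]],"twist":[[0,0,0],[0,0,0],[0,0,0]],"grip":[-1,-1,-1]}'

```

```text
clock: 3.3
tool_pos: [0.5618, 0.0636, 0.123]
tool_rot: [-179.8, -0.1, 121.5]
force: [-0.1, -0.7, -0.4]
opening: 0.003
grip_force: 0.0
clock: 3.55
tool_pos: [0.563, 0.0638, 0.1223]
tool_rot: [180.0, 0.0, 121.5]
force: [0.2, 0.1, 0.1]
opening: 0.006
grip_force: 0.0
```

```bash
python3 -m pendant '{"translation":[[0,0,0.006],[0,0,0.006],[0,0,0.004],[0,0,0]],"twist":[[0,0,0],[0,0,0],[0,0,0],[0,0,0]],"grip":[-1,-1,-1,-1]}'
python3 -m pendant '{"translation":[[0,0,0.005],[0,0,0.005],[0,0,0],[0,0,0]],"twist":[[0,0,0],[0,0,0],[0,0,0],[0,0,0]],"grip":[-1,-1,-1,-1]}'

```

```text
clock: 3.88
tool_pos: [0.5627, 0.0638, 0.1172]
tool_rot: [-180.0, -0.0, 121.5]
force: [-0.6, 0.2, 0.2]
opening: 0.007
grip_force: 0.0
clock: 4.22
tool_pos: [0.5631, 0.0638, 0.1148]
tool_rot: [180.0, 0.0, 121.5]
force: [-1.2, -1.0, 4.5]
opening: 0.008
grip_force: 2.4
```

```bash
python3 -m pendant '{"translation":[[0,0,0.005],[0,0,0.005],[0,0,0.004],[0,0,0],[0,0,0]],"twist":[[0,0,0],[0,0,0],[0,0,0],[0,0,0],[0,0,0]],"grip":[-1,-1,-1,-1,-1]}'

```

```text
clock: 4.63
tool_pos: [0.5632, 0.0639, 0.1108]
tool_rot: [180.0, 0.0, 121.5]
force: [-1.8, 0.1, 7.2]
opening: 0.004
grip_force: 3.8
```

```bash
python3 -m pendant '{"translation":[[0,0,0.006],[0,0,0.004],[0,0,0],[0,0,0]],"twist":[[0,0,0],[0,0,0],[0,0,0],[0,0,0]],"grip":[-1,-1,-1,-1]}'

```

```text
clock: 4.97
tool_pos: [0.5632, 0.0638, 0.1081]
tool_rot: [180.0, 0.0, 121.5]
force: [-1.8, -0.7, 9.1]
opening: 0.004
grip_force: 4.7
```

```bash
python3 -m pendant '{"translation":[[0.006,0,0],[0.006,0,0],[0.006,0,0],[0,0,0]],"twist":[[0,0,0],[0,0,0],[0,0,0],[0,0,0]],"grip":[-1,-1,-1,-1]}'

```

```text
clock: 5.3
tool_pos: [0.5609, 0.0677, 0.1083]
tool_rot: [179.9, 0.1, 121.5]
force: [-0.8, -2.2, 8.7]
opening: 0.004
grip_force: 4.7
```

```bash
python3 -m pendant '{"translation":[[0.005,0,0.002],[0.005,0,0],[0.005,0,0],[0,0,0]],"twist":[[0,0,0],[0,0,0],[0,0,0],[0,0,0]],"grip":[-1,-1,-1,-1]}'
python3 -m pendant '{"translation":[[0.005,0,0],[0.005,0,0],[0.005,0,0],[0,0,0]],"twist":[[0,0,0],[0,0,0],[0,0,0],[0,0,0]],"grip":[-1,-1,-1,-1]}'

```

```text
clock: 5.63
tool_pos: [0.5586, 0.0715, 0.1078]
tool_rot: [179.9, 0.1, 121.5]
force: [-1.8, -2.3, 9.6]
opening: 0.006
grip_force: 4.9
clock: 5.97
tool_pos: [0.5563, 0.0754, 0.1078]
tool_rot: [179.9, 0.1, 121.5]
force: [-1.8, -2.7, 9.0]
opening: 0.002
grip_force: 4.8
```

```bash
cat > look.py <<'E'
from h import *
import sys
np.set_printoptions(precision=4,suppress=True)
fr=[]
for n in ("side","wrist"):
    im=ctrl.get_image(n); fr.append(im['frame'])
    for k,z in dict(button_top=.087,shoulder=.106).items():
        for r in ctrl.landmark_of(im,k)[:1]: print(n,k,round(r['score'],2),np.array(r['location']),atz(im,r['location'],z))
cv2.imwrite(sys.argv[1],np.hstack([cv2.resize(fr[0][130:310,190:370],(400,400)),cv2.resize(fr[1][100:400,170:470],(400,400))]))
E
python3 look.py pics/d.png
```

```text
side button_top 0.38 [274.9 222.2] [0.5596 0.0729 0.087 ]
side shoulder 0.95 [260.5 207.8] [0.5387 0.0925 0.106 ]
wrist shoulder 0.65 [317.1 281.6] [0.5452 0.0869 0.106 ]
```

View pics/d.png

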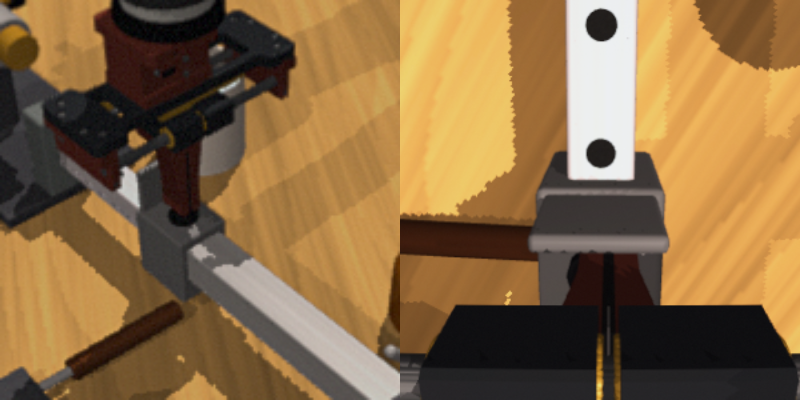

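The tube has moved in about 12 mm (shoulder at (0.545,0.087), button held down). I'll let the button go and push on the shoulder only.

```bash
python3 -m pendant '{"translation":[[0,0,-0.02],[0,0,-0.02],[0,0,-0.004],[0.008,0,0],[0.006,0,0],[0.006,0,0],[0.006,0,0],[0,0,0]],"twist":[[0,0,0],[0,0,0],[0,0,0],[0,0,0],[0,0,0],[0,0,0],[0,0,0],[0,0,0]],"grip":[-1,-1,-1,-1,-1,-1,-1,-1]}'
python3 -m pendant '{"translation":[[0.006,0,0],[0.006,0,0],[0.006,0,0],[0,0,0]],"twist":[[0,0,0],[0,0,0],[0,0,0],[0,0,0]],"grip":[-1,-1,-1,-1]}'

```

```text
clock: 6.93
tool_pos: [0.5515, 0.0818, 0.1195]
tool_rot: [-180.0, 0.1, 121.5]
force: [1.6, -3.2, -2.0]
opening: 0.006
grip_force: 2.0
clock: 7.27
tool_pos: [0.5488, 0.0863, 0.1195]
tool_rot: [-180.0, 0.1, 121.5]
force: [3.9, -3.5, -3.2]
opening: 0.004
grip_force: 2.3
```

```bash
python3 -m pendant '{"translation":[[0.006,0,0],[0.006,0,0],[0.006,0,0],[0.006,0,0],[0,0,0]],"twist":[[0,0,0],[0,0,0],[0,0,0],[0,0,0],[0,0,0]],"grip":[-1,-1,-1,-1,-1]}'
python3 -m pendant '{"translation":[[0.006,0,0],[0.006,0,0],[0,0,0]],"twist":[[0,0,0],[0,0,0],[0,0,0]],"grip":[-1,-1,-1]}'
python3 look.py pics/e.png
```

```text
clock: 7.68
tool_pos: [0.545, 0.0926, 0.1195]
tool_rot: [-180.0, 0.1, 121.5]
force: [3.4, -4.2, -3.4]
opening: 0.009
grip_force: 2.5
clock: 7.93
tool_pos: [0.5431, 0.0958, 0.1196]
tool_rot: [-180.0, 0.1, 121.5]
force: [3.2, -3.3, -3.0]
opening: 0.005
grip_force: 2.2
side button_top 0.43 [268.8 217. ] [0.5512 0.0881 0.087 ]
side shoulder 0.72 [252.2 205.2] [0.5256 0.1019 0.106 ]
wrist button_top 0.52 [517.7  91.9] [0.5671 0.2188 0.087 ]
wrist shoulder 0.55 [322.3 286.6] [0.5374 0.1021 0.106 ]
```

View pics/e.png

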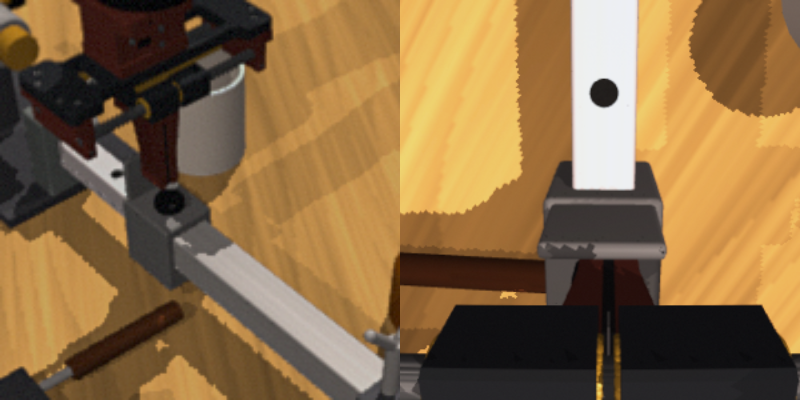

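Finger is on the shoulder, button held down by the wall, and one hole is left in front of the collar. q is about 29 mm. I'll continue in small chunks.

```bash
python3 -m pendant '{"translation":[[0.005,0,0],[0.005,0,0],[0.005,0,0],[0.005,0,0],[0,0,0]],"twist":[[0,0,0],[0,0,0],[0,0,0],[0,0,0],[0,0,0]],"grip":[-1,-1,-1,-1,-1]}'
```

```text
clock: 8.65
tool_pos: [0.5399, 0.101, 0.1197]
tool_rot: [-180.0, 0.0, 121.5]
force: [3.4, -4.0, -4.4]
opening: 0.003
grip_force: 2.4
```

```bash
python3 -m pendant '{"translation":[[0.005,0,0],[0.005,0,0],[0.005,0,0],[0.005,0,0],[0,0,0]],"twist":[[0,0,0],[0,0,0],[0,0,0],[0,0,0],[0,0,0]],"grip":[-1,-1,-1,-1,-1]}'
```

```text
clock: 9.07
tool_pos: [0.5367, 0.1062, 0.1196]
tool_rot: [-180.0, 0.0, 121.5]
force: [4.1, -3.5, -3.2]
opening: 0.001
grip_force: 2.4
```

```bash
python3 -m pendant '{"translation":[[0.004,0,0],[0.004,0,0],[0.004,0,0],[0,0,0]],"twist":[[0,0,0],[0,0,0],[0,0,0],[0,0,0]],"grip":[-1,-1,-1,-1]}'
```

```text
clock: 9.4
tool_pos: [0.5349, 0.1092, 0.1197]
tool_rot: [-180.0, 0.0, 121.5]
force: [3.6, -3.5, -3.2]
opening: 0.008
grip_force: 2.5
```

```bash
python3 -m pendant '{"translation":[[0.003,0,0],[0.003,0,0],[0.003,0,0],[0.003,0,0],[0.003,0,0],[0,0,0]],"twist":[[0,0,0],[0,0,0],[0,0,0],[0,0,0],[0,0,0],[0,0,0]],"grip":[-1,-1,-1,-1,-1,-1]}'
```

```text
clock: 9.9
tool_pos: [0.5325, 0.1131, 0.1197]
tool_rot: [-180.0, 0.0, 121.5]
force: [3.7, -3.8, -4.8]
opening: 0.006
grip_force: 2.5
```

```bash
python3 -m pendant '{"translation":[[0.003,0,0],[0.003,0,0],[0.003,0,0],[0,0,0]],"twist":[[0,0,0],[0,0,0],[0,0,0],[0,0,0]],"grip":[-1,-1,-1,-1]}'
```

```text
clock: 10.23
tool_pos: [0.5308, 0.1159, 0.1198]
tool_rot: [-180.0, -0.0, 121.5]
force: [1.4, -0.9, -1.4]
opening: 0.004
grip_force: 1.0
```

```bash
python3 look.py pics/f.png; python3 -c "
from h import *;print(ctrl.sense()['force'])"
```

```text
side button_top 0.74 [284.3 196.3] [0.5862 0.1392 0.087 ]
side shoulder 0.83 [248.1 198.3] [0.5207 0.1219 0.106 ]
wrist shoulder 0.73 [318.2 282.8] [0.5225 0.1232 0.106 ]
[ 0.20065915 -0.92998299 -0.03583623]
```

View pics/f.png

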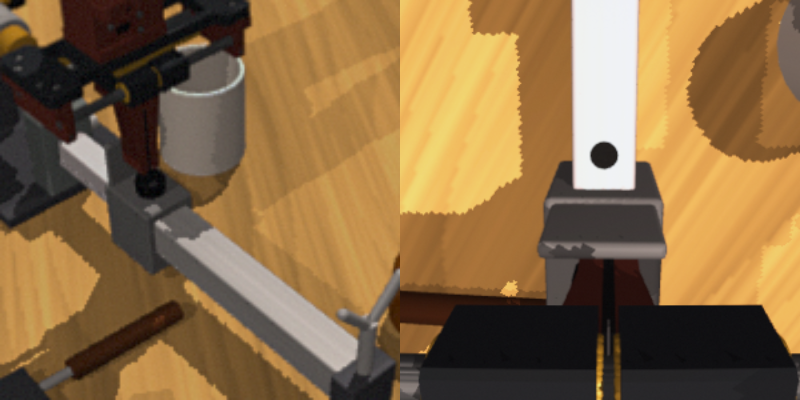

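The button now stands proud in the side view (150,185) and the push force has vanished, so it has probably latched. A gentle nudge will verify it.

```bash
python3 -m pendant '{"translation":[[0.003,0,0],[0,0,0],[0,0,0]],"twist":[[0,0,0],[0,0,0],[0,0,0]],"grip":[-1,-1,-1]}'
```

```text
clock: 10.78
tool_pos: [0.5302, 0.1169, 0.1198]
tool_rot: [-180.0, -0.0, 121.5]
force: [-0.5, -1.5, -1.0]
opening: 0.004
grip_force: 0.6
```

```bash
python3 -m pendant '{"translation":[[0.003,0,0],[0,0,0],[0,0,0]],"twist":[[0,0,0],[0,0,0],[0,0,0]],"grip":[-1,-1,-1]}'
```

```text
clock: 11.03
tool_pos: [0.5298, 0.1175, 0.1198]
tool_rot: [-180.0, -0.0, 121.5]
force: [1.0, -2.1, -0.9]
opening: 0.003
grip_force: 0.7
```

```bash
python3 -m pendant '{"translation":[[0.003,0,0],[0,0,0],[0,0,0]],"twist":[[0,0,0],[0,0,0],[0,0,0]],"grip":[-1,-1,-1]}'
```

```text
clock: 11.28
tool_pos: [0.5294, 0.1183, 0.1199]
tool_rot: [-180.0, -0.0, 121.5]
force: [-0.0, -1.9, -1.1]
opening: 0.004
grip_force: 0.8
```

```bash
python3 look.py pics/g.png; python3 - <<'E'
import cv2,numpy as np
a=cv2.imread('pics/f.png')[100:300,:400];b=cv2.imread('pics/g.png')[100:300,:400]
c=cv2.imread('pics/e.png')[100:300,:400]
cv2.imwrite('pics/h.png',np.hstack([cv2.resize(x[:180,60:240],(266,266),interpolation=2) for x in(c,a,b)]))
E
```

```text
side button_top 0.53 [261.1 208.9] [0.5409 0.112  0.087 ]
side shoulder 0.57 [244.5 195.8] [0.5152 0.1299 0.106 ]
wrist shoulder 0.85 [319.8 284.5] [0.5224 0.1248 0.106 ]
```

View pics/h.png

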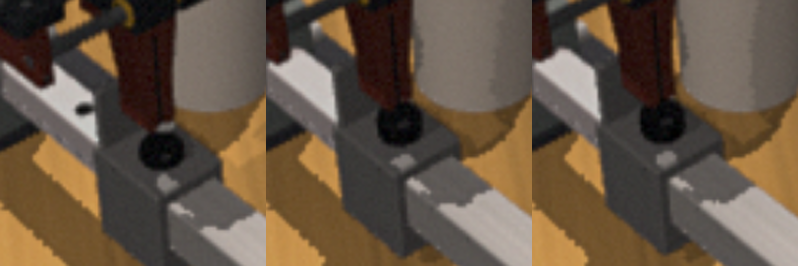

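View pics/g.png

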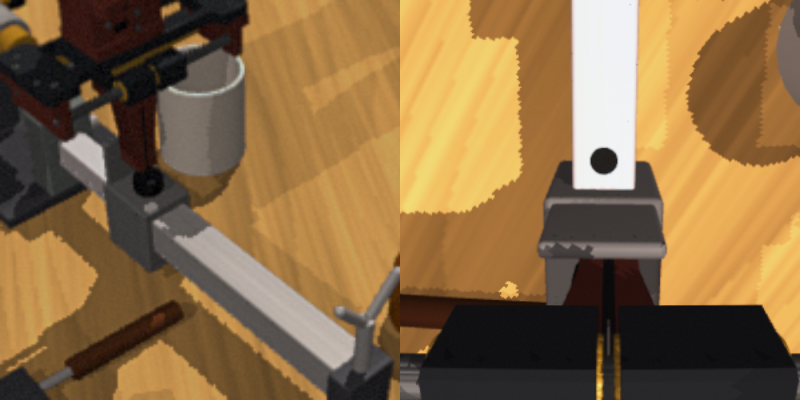

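```bash
python3 -m pendant '{"translation":[[0.002,0,0],[0,0,0],[0,0,0]],"twist":[[0,0,0],[0,0,0],[0,0,0]],"grip":[-1,-1,-1]}'
```

```text
clock: 11.83
tool_pos: [0.5293, 0.1184, 0.1199]
tool_rot: [180.0, 0.0, 121.5]
force: [1.2, -3.6, -0.8]
opening: 0.003
grip_force: 1.6
```

```bash
python3 -m pendant '{"translation":[[0.002,0,0],[0,0,0],[0,0,0]],"twist":[[0,0,0],[0,0,0],[0,0,0]],"grip":[-1,-1,-1]}'
```

```text
clock: 12.08
tool_pos: [0.5293, 0.1185, 0.1199]
tool_rot: [180.0, 0.1, 121.5]
force: [2.3, -4.7, -1.3]
opening: 0.001
grip_force: 2.6
```

Now it stops and the force rises, so it is locked. I'll back off slightly and retreat upward.

```bash
python3 -m pendant '{"translation":[[-0.01,0,0],[-0.01,0,0],[0,0,-0.05],[0,0,-0.1],[0,0,-0.1],[0,0,-0.1],[0,0,0],[0,0,0]],"twist":[[0,0,0],[0,0,0],[0,0,0],[0,0,0],[0,0,0],[0,0,0],[0,0,0],[0,0,0]],"grip":[-1,-1,-1,-1,-1,-1,-1,-1]}'; python3 look.py pics/i.png
```

```text
clock: 12.75
tool_pos: [0.5331, 0.1152, 0.2268]
tool_rot: [179.7, 0.0, 121.5]
force: [-0.1, 0.6, -0.5]
opening: 0.001
grip_force: 0.0
side button_top 0.51 [257.6 206. ] [0.5358 0.121  0.087 ]
side shoulder 0.91 [244.3 196.1] [0.5148 0.1291 0.106 ]
wrist button_top 0.92 [327.1 248.3] [0.5387 0.1034 0.087 ]
wrist shoulder 0.7 [320.8 221.5] [0.5214 0.1231 0.106 ]
```

View pics/i.png

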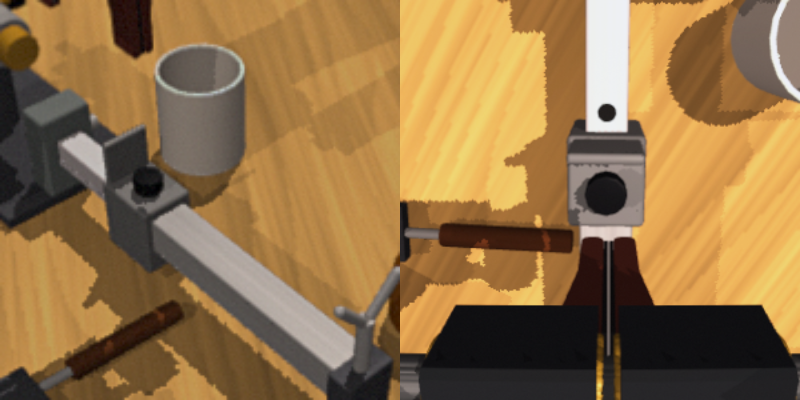

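The button stands fully proud at (147,180), the tube is in the next hole, the arm is clear and the bystanders are in place. Handing in.

```bash
python3 -c "
from workcell import ctrl; print(ctrl.close_job())"
```

```text
the job is handed in; nothing more can be done
None
```

I handed the job in with the tube pushed in one hole (about 54 mm), the button sprung up and the pin locked (it stopped against a gentle push); the arm is clear and nothing else was touched, but the judge returned no verdict.

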